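Clear the sorting board and shut the chip box

ROBOT

A 6-joint arm with a two-finger parallel gripper is mounted at the origin on the work surface. World frame = base frame: x ahead of the robot, y to its left, z up, the work surface at z = 0. Lengths are in m, angles in rad, forces in N, time in s.
With the tool pointing down it reaches from about 0.375 to 0.925 m from the base axis. Payload 5.7 kg.
Tool frame: the origin (TCP) lies midway between the tips of the shut fingers; the grasp point (between the pads) lies 19 mm behind it; z points along the fingers, y is the line along which they close (so a half turn about z gives the same grasp; the last joint's range is limited). The gripper opens to 85 mm and grips with 20 to 120 N. Pads are 22 mm wide; open, the fingers measure 114 mm over their backs; the gripper's body (76 mm by 85 mm) begins 54 mm behind the grasp point. The pads swing forward as they close: fully open they stand 13 mm farther back than shut.
Start: joints at [-1.329, 0.359, 1.51, -0, 1.272, -0.115], TCP at [0.21, -0.562, 0.231] pointing down, gripper open.
Joint ranges: [-2.97, 2.97], [-1.01, 2.36], [0.21, 2.38], [-0.96, 4.11], [0.2, 2.71], [-2.98, 2.98]. Speed limits (rad/s): [2.39, 2.39, 3.14, 3.14, 3.14, 3.14].

INTERFACE

Orientations are given as a unit quaternion [x, y, z, w].
In Python, from station import robot gives the robot as it stands. Calls block until the motion is done:
- robot.goto(position, orientation): joint-space move of the TCP to a pose.
- robot.move_l(position, rate=0.15, orientation=None): straight line of the TCP; orientation=None keeps the orientation; rate is the mean speed in m/s.
- robot.movej(angles): joint-space move.
- robot.gripper_to(opening, strength=None): opening from 0.0 (shut) to 1.0 (fully open); strength is the grip in N (None keeps the last); returns when the fingers have stopped.
- robot.wait(seconds).
- robot.ik(position, orientation): joint angles nearest the present ones, or None.
- robot.observe(): the state.
- robot.read_camera(name): name is "scene" or "side" or "wrist"; returns (picture, depth): 384x512x3 uint8, red, green, blue; 384x512 float32, m along the optical axis (not along the pixel's ray), 0 where there is no reading.
- robot.camera_params(name): a dict with "vfov" (degrees; the focal length in pixels is half the picture's height over the tangent of half this angle, whatever the lens; pixels are square), "cx", "cy" (the principal point, pixels), "k1" (the pictures are not rectified: a ray, as slopes to the right and down, at radius r is drawn at 1 + k1 r^2 times it, then the intrinsics apply), "camera_from_world" (4x4, takes a point from world to camera coordinates). Camera axes: x right, y down, z forward; pixel columns grow to the right and rows downward; lengths in m; the calibration is good to about 2 mm. A picture is of the moment at which its call begins: read the wrist's pose just before it. camera_params takes no time and is no camera call; for the wrist camera it gives the pose at the moment of the call.
A pose or a line that the arm cannot do raises robot.IKError and nothing moves.
- robot.close_job(): hands the job in; it is judged then, once.
The state is a dict: "time": time; "joints": joint angles; "dq": joint speeds; "tau": joint torques, N m; "tool_pos": TCP position; "eef_rot": TCP orientation; "ft_force": force on the tool from outside, world axes, zero at the start; "torque": the same for the moment, N m; "gripper_width": opening from 0.0 (shut) to 1.0 (fully open); "gripper_force": force on a finger pad.
Only numpy, scipy, OpenCV 4.12 (cv2) and the standard library are available. Lean on these libraries where they do the work, as an engineer would, in place of code of your own. Each camera call takes 0.05 s, during which the arm holds its last target. There are 200 camera calls.

TASK

Finish the sorting: first move every big tumbled stone, from the board and from the bench beside it, into the shallow wooden tray; then take the scraper block and sweep all the small chips along the board, over its rim and into the box at its end (sweep them with the scraper, do not lift them up), leaving none on the board. Put the scraper back down on its cork pad and swing the box lid fully shut so that its tab sits behind the rim. Leave the bowl, the jar and the brush where they are.

Things in the scene. Friction and masses are not known exactly. Their poses are not given: they have to be found in the camera images.
- station: fixed wooden sorting board with a lidded chip box at its end, turned up to 10 degrees. Origin on the table under the middle of the rim where board meets box; z up; +y points from board to box. Board: y -240 to 0 mm, flat top at z = 55 mm, 130 mm wide between side fences (x = +-65 mm, 10 mm thick, tops at z = 67 mm, running on along the box), open at its y = -240 end
- rim (a point): middle of the rim, the board's brass-trimmed end edge, at station (0, 0, 55) mm
- box_in (a point): middle of the chip box's floor, at station (0, 46, 4) mm. Inside, the box measures 130 mm (station x) by 93 mm (y, from the rim at y = 0); its far wall, under the hinge, is 49 mm high
- lid (a joint): box lid angle: 0 = shut (level between the fences, tab hanging behind the rim), positive = opening; about pi/2 = upright, starts at 1.8 to 2.1, leaning back away from the board. Stiff hinge: it stays where it is left
- lid_hinge (a point): middle of the lid's hinge line, at station (0, 98, 53) mm; the hinge runs along the station's x
- lid_edge (a point): middle of the lid's free edge. The lid is a wooden plate 126 x 94 x 6 mm, 94 mm from hinge to this edge; on its inner face, along this edge, a brass tab 90 mm wide, 4 mm thick reaches 14 mm inwards
- tray: fixed shallow wooden tray, 160 (x) x 120 (y) mm outside, walls 5 mm thick and 12 mm high, floor about 5 mm thick; origin under its centre
- pad: fixed cork pad 70 (x) x 120 (y) x 5 mm, the scraper's place; origin under its centre (top at z = 5 mm)
- scraper: loose scraper block, wood with a dark rubber foot, 90 (x) x 30 (y) x 45 (z) mm, about 100 g; origin at the centre of its underside; starts standing on the pad with its length along the pad's y
- stone0: big tumbled stone (one of 3 to 5; most lie on the board, one may lie on the bench beside it), 34 (x) x 26 (y) x 22 (z) mm with rounded edges, 50 g; origin at the centre of its underside; any colour
- stone1: big tumbled stone (one of 3 to 5; most lie on the board, one may lie on the bench beside it), 34 (x) x 26 (y) x 22 (z) mm with rounded edges, 50 g; origin at the centre of its underside; any colour
- stone2: big tumbled stone (one of 3 to 5; most lie on the board, one may lie on the bench beside it), 34 (x) x 26 (y) x 22 (z) mm with rounded edges, 50 g; origin at the centre of its underside; any colour
- stone3: big tumbled stone (one of 3 to 5; most lie on the board, one may lie on the bench beside it), 34 (x) x 26 (y) x 22 (z) mm with rounded edges, 50 g; origin at the centre of its underside; any colour
- stone4: big tumbled stone (one of 3 to 5; most lie on the board, one may lie on the bench beside it), 34 (x) x 26 (y) x 22 (z) mm with rounded edges, 50 g; origin at the centre of its underside; any colour
- chip0: small stone chip (one of 3 to 6 on the board), 15 x 12 x 9 mm, 10 g; origin at the centre of its underside; any colour
- chip1: small stone chip (one of 3 to 6 on the board), 15 x 12 x 9 mm, 10 g; origin at the centre of its underside; any colour
- chip2: small stone chip (one of 3 to 6 on the board), 15 x 12 x 9 mm, 10 g; origin at the centre of its underside; any colour
- chip3: small stone chip (one of 3 to 6 on the board), 15 x 12 x 9 mm, 10 g; origin at the centre of its underside; any colour
- chip4: small stone chip (one of 3 to 6 on the board), 15 x 12 x 9 mm, 10 g; origin at the centre of its underside; any colour
- chip5: small stone chip (one of 3 to 6 on the board), 15 x 12 x 9 mm, 10 g; origin at the centre of its underside; any colour
- bowl: bystander: loose wooden bowl, 104 mm across, 45 mm high; origin at the centre of its underside
- jar: bystander: loose glass jar, 72 mm across, 100 mm high; origin at the centre of its underside
- brush: bystander: loose brush 170 mm long

How it is judged:
On the way, in this order (a step that is already met when the one before it is completed fails the run):
1. all the big stones lie in the tray (x of stone0 in the frame of tray between -0.075 and 0.075 m and y of stone0 in the frame of tray between -0.055 and 0.055 m and z of each of stone0, stone1, stone2, stone3, stone4 in the frame of tray below 0.032 m and x of stone1 in the frame of tray between -0.075 and 0.075 m and y of stone1 in the frame of tray between -0.055 and 0.055 m and x of stone2 in the frame of tray between -0.075 and 0.075 m and y of stone2 in the frame of tray between -0.055 and 0.055 m and x of stone3 in the frame of tray between -0.075 and 0.075 m and y of stone3 in the frame of tray between -0.055 and 0.055 m and x of stone4 in the frame of tray between -0.075 and 0.075 m and y of stone4 in the frame of tray between -0.055 and 0.055 m), for 0.2 s.
2. the scraper stands on the board, clear of the box end, with chips still on the board (x of scraper in the frame of station between -0.065 and 0.065 m and y of scraper in the frame of station between -0.25 and -0.05 m and z of scraper in the frame of station below 0.09 m and y of any of chip0, chip1, chip2, chip3, chip4, chip5 in the frame of station below 0 m), for 0.1 s.
3. all the chips are in the box while the scraper is still at the board (x of chip0 in the frame of station between -0.068 and 0.068 m and y of chip0 in the frame of station between -0.006 and 0.1 m and z of each of chip0, chip1, chip2, chip3, chip4, chip5 in the frame of station below 0.048 m and x of chip1 in the frame of station between -0.068 and 0.068 m and y of chip1 in the frame of station between -0.006 and 0.1 m and x of chip2 in the frame of station between -0.068 and 0.068 m and y of chip2 in the frame of station between -0.006 and 0.1 m and x of chip3 in the frame of station between -0.068 and 0.068 m and y of chip3 in the frame of station between -0.006 and 0.1 m and x of chip4 in the frame of station between -0.068 and 0.068 m and y of chip4 in the frame of station between -0.006 and 0.1 m and x of chip5 in the frame of station between -0.068 and 0.068 m and y of chip5 in the frame of station between -0.006 and 0.1 m and x of scraper in the frame of station between -0.065 and 0.065 m and y of scraper in the frame of station between -0.25 and 0.05 m and z of scraper in the frame of station below 0.135 m), for 0.2 s.
4. the lid is shut, its tab behind the rim (value of joint lid below 0.06 rad), for 0.2 s.
At the end, for the whole second after the job is handed in: Every big stone present lies at rest in the tray (centre inside its walls), every chip present lies in the box below the rim, the scraper lies at rest on the cork pad (centre within 25 mm of the pad's centre across and 40 mm along it), and the lid is shut to within 0.06 rad (all of step 1 and x of chip0 in the frame of station between -0.068 and 0.068 m and y of chip0 in the frame of station between -0.006 and 0.1 m and z of each of chip0, chip1, chip2, chip3, chip4, chip5 in the frame of station below 0.048 m and x of chip1 in the frame of station between -0.068 and 0.068 m and y of chip1 in the frame of station between -0.006 and 0.1 m and x of chip2 in the frame of station between -0.068 and 0.068 m and y of chip2 in the frame of station between -0.006 and 0.1 m and x of chip3 in the frame of station between -0.068 and 0.068 m and y of chip3 in the frame of station between -0.006 and 0.1 m and x of chip4 in the frame of station between -0.068 and 0.068 m and y of chip4 in the frame of station between -0.006 and 0.1 m and x of chip5 in the frame of station between -0.068 and 0.068 m and y of chip5 in the frame of station between -0.006 and 0.1 m and x of scraper in the frame of pad between -0.025 and 0.025 m and y of scraper in the frame of pad between -0.04 and 0.04 m and height (world z) of scraper below 0.045 m and linear speed of each of scraper, stone0, stone1, stone2, stone3, stone4 below 0.02 m/s and value of joint lid below 0.06 rad); the robot touches nothing.
It fails at once if the bowl, jar or brush is moved more than 30 mm (distance of any of bowl, jar, brush from where it was at the start of the episode above 0.03 m).
It fails at once if a chip is lifted more than 60 mm above the board (z of any of chip0, chip1, chip2, chip3, chip4, chip5 in the frame of station above 0.115 m).
Of stone0, stone1, stone2, stone3, stone4 only 3 to 5 are there at a start; the rules pass over those that are not, and their reading is None.
Of chip0, chip1, chip2, chip3, chip4, chip5 only 3 to 6 are there at a start; the rules pass over those that are not, and their reading is None.
At some moment in a run one of stone0, stone1, stone2, stone3, stone4 may be knocked a few centimetres aside while the robot is not near it.
Once in a run the grip may slacken for a moment while it holds something.
It also fails if it takes over 210 s, if anything falls off the work surface, if the arm or the gripper's body presses on something with over 40 N, if the wrist force passes 120 N, or if a joint passes its speed limit or range.

## Working session

There is one attempt and no reset: what is moved stays moved. The work goes in short steps, each a Python script; the robot and the scene stay as the last script left them, time stands still between calls to the robot, and variables do not carry over. Pictures are saved under pics/ and viewed, at most 14 in all, crops included, and the job is handed in when it is done.

```bash
ls; mkdir -p pics
cat > h.py <<'E'
import numpy as np, cv2
from station import robot
def save(n,f):
    p,d=robot.read_camera(n); cv2.imwrite(f'pics/{f}.png',p[:,:,::-1]); np.save(f'pics/{f}.npy',d); return p,d
def K(c,h=384):
    f=h/2/np.tan(np.radians(c['vfov'])/2)
    return np.array([[f,0,c['cx']],[0,f,c['cy']],[0,0,1]]),np.array([c['k1'],0,0,0,0.])
def rays(c,uv):
    k,d=K(c); n=cv2.undistortPoints(np.array(uv,float).reshape(-1,1,2),k,d).reshape(-1,2)
    T=np.array(c['camera_from_world']); R=T[:3,:3]; o=-R.T@T[:3,3]
    return o,np.c_[n,np.ones(len(n))]@R
def onplane(c,uv,z):
    o,r=rays(c,uv); return o+r*((z-o[2])/r[:,2])[:,None]
def cloud(c,d):
    v,u=np.mgrid[0:384,0:512]; o,r=rays(c,np.c_[u.ravel(),v.ravel()])
    P=(o+r*d.ravel()[:,None]).reshape(384,512,3); P[d<=0]=np.nan; return P
def proj(c,P):
    T=np.array(c['camera_from_world']); q=np.atleast_2d(P)@T[:3,:3].T+T[:3,3]
    k,d=K(c); return cv2.projectPoints(q.reshape(-1,1,3),np.zeros(3),np.zeros(3),k,d)[0].reshape(-1,2)
def down(a):  # tool z down, tool y (closing) along world angle a
    from scipy.spatial.transform import Rotation as R
    y=np.array([np.cos(a),np.sin(a),0]); z=np.array([0,0,-1.]); x=np.cross(y,z)
    return R.from_matrix(np.c_[x,y,z]).as_quat()
E
python3 - <<'E'
from h import *
for n in ('scene','side','wrist'):
    p,d=save(n,n+'0'); c=robot.camera_params(n); print(n,c['vfov'],c['k1'],rays(c,[[256,192]]),(d>0).mean())
print(robot.observe())
a=[cv2.imread(f'pics/{n}0.png') for n in('scene','side')]
E
```

```text
pics
scene 48.11870747519396 -0.07659181067482192 (array([ 1.12680873, -0.48253478,  0.82867961]), array([[-0.5319424 ,  0.48268574, -0.69604357]])) 0.996124267578125
side 48.47989472876033 0.008325772431622086 (array([-0.21802259,  0.87507184,  0.80979821]), array([[ 0.58271744, -0.60805716, -0.53919865]])) 0.99591064453125
wrist 63.799641764422816 -0.041975807979629964 (array([ 0.27315109, -0.53762583,  0.37255999]), array([[-0.25157146, -0.09569383, -0.96310024]])) 0.9959309895833334
{'time': 0.15, 'joints': array([-1.32907379e+00,  3.59369909e-01,  1.51120013e+00,  5.63316196e-06,
        1.27249441e+00, -1.15138289e-01]), 'dq': array([-0.00169759, -0.00233679, -0.00302262,  0.00044789, -0.00019435,
        0.00067072]), 'tau': array([ 6.14629789e-04, -5.28029788e+01, -2.78929889e+01, -2.28848071e-04,
        8.24041577e-03,  4.43590466e-06]), 'tool_pos': array([ 0.20944585, -0.56168937,  0.2306224 ]), 'eef_rot': array([ 9.84123364e-01,  1.77484260e-01, -4.38594397e-05, -7.34597554e-04]), 'ft_force': array([0.34619552, 0.04590416, 0.41503501]), 'torque': array([ 0.03475383,  0.02696367, -0.0031483 ]), 'gripper_force': 0.0, 'gripper_width': 1.0011710263595162}
```

View pics/scene0.png

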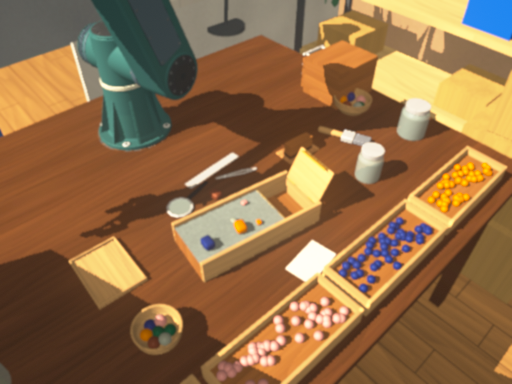

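View pics/side0.png

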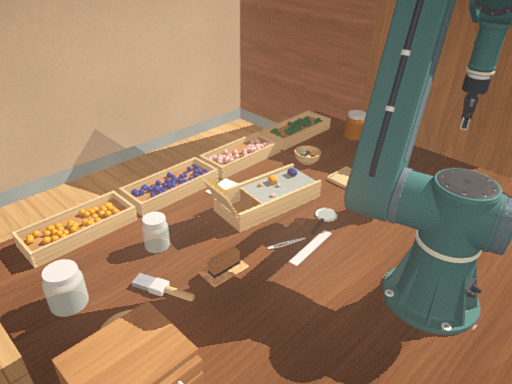

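Scene: board around (235,225) with blue (208,242) and orange (240,226) stones plus chips. Lid upright at (310,175), tray (108,270), scraper on pad at (295,148), bowl (157,330), jar (370,162), brush (345,135). Next I get 3D positions and look from above with the wrist camera.

Run:
```python
from h import *
c=robot.camera_params('scene'); d=np.load('pics/scene0.npy'); P=cloud(c,d)
for n,(u,v) in dict(blue=(208,242),orange=(240,226),lid=(310,175),tray=(108,270),scr=(295,148),bowl=(157,330),jar=(370,150),brush=(355,137),nearcorner=(205,270),boardfar=(178,228),board=(260,210)).items(): print(n,P[v,u].round(3))
b=P[225,260]; print(b)
c=robot.camera_params('wrist'); T=np.array(c['camera_from_world']); o=robot.observe()
print(T.round(3))
```

```text
blue [ 0.598 -0.148  0.074]
orange [ 0.61  -0.064  0.075]
lid [0.612 0.171 0.095]
tray [ 0.459 -0.342  0.002]
scr [0.459 0.28  0.036]
bowl [ 0.682 -0.346  0.034]
jar [0.656 0.367 0.1  ]
brush [0.53  0.481 0.017]
nearcorner [ 0.634 -0.187  0.041]
boardfar [ 0.5   -0.165  0.051]
board [0.588 0.02  0.052]
[ 0.62255855 -0.0115412   0.04921897]
[[ 0.35  -0.937 -0.001 -0.599]
 [-0.902 -0.338  0.27  -0.036]
 [-0.253 -0.094 -0.963  0.378]
 [ 0.     0.     0.     1.   ]]
```

```bash
cat >> h.py <<'E'
def rgb(f): return cv2.imread(f'pics/{f}.png')
def ortho(f,c,x0,x1,y0,y1,z,s=1000):
    "rectified top view onto plane z: rows = x descending, cols = y descending"
    X,Y=np.meshgrid(np.arange(x1,x0,-1/s),np.arange(y1,y0,-1/s),indexing='ij')
    uv=proj(c,np.c_[X.ravel(),Y.ravel(),np.full(X.size,z)]).astype(np.float32).reshape(X.shape+(2,))
    return cv2.remap(rgb(f),uv[:,:,0],uv[:,:,1],cv2.INTER_LINEAR)
E
python3 - <<'E'
from h import *; import pickle
C={}
for f,p in dict(wb=(0.50,-0.05,0.40),wt=(0.45,-0.27,0.36),wp=(0.45,0.25,0.36)).items():
    try: robot.goto(p,down(np.pi/2))
    except robot.IKError as e: print(f,e); continue
    robot.wait(.3); C[f]=robot.camera_params('wrist'); save('wrist',f); print(f,robot.observe()['joints'].round(2),rays(C[f],[[256,192]]))
pickle.dump(C,open('C.pkl','wb'))
cv2.imwrite('pics/m.png',np.hstack([cv2.resize(rgb(f),(400,300)) for f in ('wt','wp')]))
E
```

```text
wb [-0.24  0.1   1.45 -0.    1.59 -1.81] (array([ 0.43073221, -0.0500224 ,  0.54178443]), array([[ 0.27038968,  0.00258638, -0.96275143]]))
wt [-0.67  0.15  1.48  0.    1.51 -2.24] (array([ 0.38115221, -0.26884254,  0.50220107]), array([[ 0.27114936,  0.00302294, -0.96253648]]))
wp [ 0.37  0.14  1.49 -0.    1.51 -1.2 ] (array([0.3809736 , 0.24991091, 0.50189985]), array([[ 0.2706517 ,  0.00245912, -0.96267814]]))
```

View pics/wb.png

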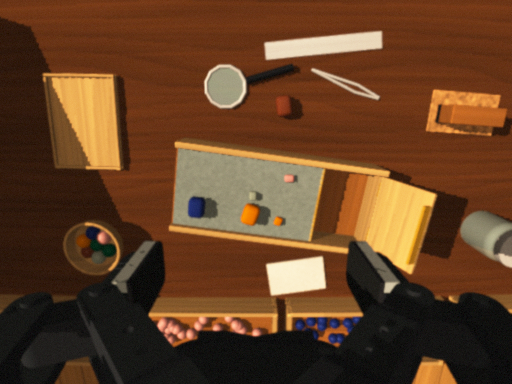

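View pics/m.png

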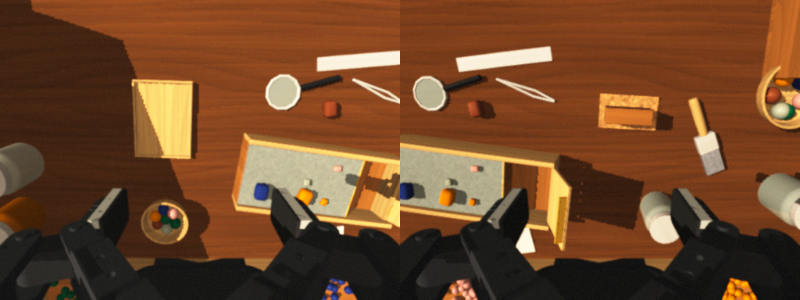

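Wrist view (right=+y, down=+x): stones are blue (196,207), orange (250,214) and red-brown on the bench (284,106). Chips are pink (289,178), grey (253,195) and orange (278,221). Tray is at (83,122) and scraper on pad at (470,115). Next I measure using depth.

Run:
```python
from h import *; import pickle
C=pickle.load(open('C.pkl','rb'))
P=cloud(C['wb'],np.load('pics/wb.npy')); z=P[...,2]; xy=P[...,:2]
vv,uu=np.mgrid[0:384,0:512]; ok=(vv<300)&~((vv>235)&((uu<170)&(uu>118)))
roi=(uu>165)&(uu<400)&(vv>130)&(vv<262)
print('noise table',np.nanstd(z[20:35,100:180]),np.nanmean(z[20:35,100:180]), 'board',np.nanmedian(z[160:190,200:230]))
b=roi&(abs(z-.055)<.004)&(uu<330)
m=cv2.morphologyEx(b.astype(np.uint8),cv2.MORPH_OPEN,np.ones((3,3)))
pts=xy[m>0].astype(np.float32); r=cv2.minAreaRect(pts); print('board rect',r)
f=roi&(abs(z-.067)<.004)
n,l,s,ce=cv2.connectedComponentsWithStats(f.astype(np.uint8))
for i in range(1,n):
    if s[i,4]>150:
        q=xy[l==i].astype(np.float32); print('fence',s[i],cv2.minAreaRect(q),cv2.fitLine(q,cv2.DIST_HUBER,0,.01,.01).ravel())
# things above board
def comp(mask,name,mina=15):
    n,l,s,ce=cv2.connectedComponentsWithStats(mask.astype(np.uint8))
    for i in range(1,n):
        if s[i,4]>=mina:
            q=P[l==i]; print(name,ce[i].round(),s[i,4],'z',q[:,2].max().round(3),np.median(q[:,2]).round(3),'rect',[np.round(t,4) for t in cv2.minAreaRect(q[:,:2].astype(np.float32))])
th=2
inb=(uu>180)&(uu<318)&(vv>158)&(vv<234)&(z>.058)
comp(inb,'onboard',6)
comp((vv<260)&(z>.008)&ok&~roi&(uu<512),'bench',30)
# lid
q=P[(uu>368)&(uu<440)&(vv>165)&(vv<275)&(z>.06)]
print('lid zmax',q[:,2].max(),q[np.argsort(-q[:,2])[:20]].mean(0))
P=cloud(C['wp'],np.load('pics/wp.npy')); z=P[...,2];
comp((vv<235)&(uu>230)&(z>.03)&(uu<360),'wp-hi',30)
comp((vv<190)&(vv>90)&(uu>235)&(z>.003)&(z<.009)&(uu<360),'wp-pad',30)
P=cloud(C['wt'],np.load('pics/wt.npy')); z=P[...,2]
comp((vv<215)&(uu>150)&(z>.008)&(uu<260),'wt-traywall',30)
```

```text
noise table 0.0009617876881802882 -0.0007454456921703561 board 0.05442644622546777
board rect ((0.5751614570617676, -0.06500263512134552), (0.240006685256958, 0.12973174452781677), 82.14630889892578)
fence [ 175  141  215   36 1401] ((0.5113813281059265, -0.005628630518913269), (0.3405002951622009, 0.010455719195306301), 82.10306549072266) [ 0.13766368  0.99047905  0.5106739  -0.00829236]
fence [370 178  23  71 343] ((0.601241409778595, 0.1552668660879135), (0.007222270593047142, 0.12053082883358002), 81.33501434326172) [ 0.990201   -0.13964939  0.5994395   0.15536289]
fence [ 169  225  179   29 1061] ((0.6472183465957642, -0.04352140426635742), (0.30344754457473755, 0.010958248749375343), 82.12069702148438) [ 0.13809712  0.9904187   0.6463961  -0.04547659]
onboard [296. 161.] 252 z 0.069 0.066 rect [array([0.5129, 0.0026]), array([0.0899, 0.01  ]), np.float64(82.7982)]
onboard [289. 178.] 64 z 0.065 0.063 rect [array([0.5433, 0.0039]), array([0.012 , 0.0129]), np.float64(0.2706)]
onboard [253. 196.] 64 z 0.066 0.063 rect [array([ 0.572 , -0.0536]), array([0.0098, 0.0146]), np.float6
[... 996 characters left out ...]
1868]), array([0.0306, 0.1138]), np.float64(89.7344)]
bench [489. 235.] 1872 z 0.102 0.064 rect [array([0.6444, 0.3633]), array([0.0399, 0.0724]), np.float64(60.3091)]
bench [ 91. 241.] 1916 z 0.047 0.032 rect [array([ 0.6685, -0.3449]), array([0.1021, 0.0877]), np.float64(87.4645)]
lid zmax 0.4453826140198525 [ 0.48825519 -0.00431286  0.44480964]
wp-hi [293. 149.] 1301 z 0.052 0.049 rect [array([0.4434, 0.306 ]), array([0.0899, 0.0303]), np.float64(87.0759)]
wp-pad [291. 139.] 1657 z 0.009 0.004 rect [array([0.4401, 0.3096]), array([0.12  , 0.0697]), np.float64(86.9884)]
wt-traywall [207. 150.] 1085 z 0.014 0.011 rect [array([ 0.4566, -0.345 ]), array([0.1209, 0.161 ]), np.float64(88.2712)]
```

```bash
cat >> h.py <<'E'
yaw=np.arctan2(.990,.138); yd=np.array([np.cos(yaw),np.sin(yaw)]); xd=np.array([yd[1],-yd[0]])
RIM=np.array([.5752,-.0650])+.12*yd
def st(p): q=np.array(p)[...,:2]-RIM; return np.stack([q@xd,q@yd],-1)
def w(x,y): return RIM+x*xd+y*yd
TR=np.array([.4567,-.345]); ta=np.radians(-1.8)
def look(f):
    robot.goto((0.50,-0.05,0.40),down(-np.pi/2)); robot.wait(.2)
    c=robot.camera_params('wrist'); p,d=save('wrist',f); return c,p,cloud(c,d)
def stones(P):
    z=P[...,2]; S=st(P); out=[]
    B=(abs(S[...,0])<.064)&(S[...,1]<-.001)&(S[...,1]>-.245)
    tr=(abs(P[...,0]-TR[0])<.076)&(abs(P[...,1]-TR[1])<.056)
    for nm,m,b in (('board',B&(z>.068),.055),('tray',tr&(z>.017)&(z<.045),.005),('bench',~B&~tr&(z>.014)&(z<.034),0)):
        n,l,s,ce=cv2.connectedComponentsWithStats(m.astype(np.uint8))
        for i in range(1,n):
            if s[i,4]<60: continue
            (cx,cy),(a,h),g=cv2.minAreaRect(P[l==i][:,:2].astype(np.float32))
            if not(.022<min(a,h)<.032 and .026<max(a,h)<.042): continue
            if nm=='bench' and (cx>.62 and cy<-.28): continue
            g=np.radians(g if a<h else g+90)   # short axis
            out.append((nm,np.array([cx,cy]),g,b,s[i,4]))
    return out
def down_near(a,ref=-np.pi/2): # wrap half turns near ref
    return down(a-np.pi*np.round((a-ref)/np.pi))
def up(z=.2):
    p=robot.observe()['tool_pos']; robot.move_l((p[0],p[1],z),.2)
def pick_stone(s,slot):
    _,c,g,b,_=s; q=down_near(g); robot.gripper_to(.6,80)
    robot.goto((*c,b+.1),q); robot.move_l((*c,b+.0015),.12); robot.gripper_to(0.,80)
    o=robot.observe(); print('grip',o['gripper_width'],o['gripper_force']); up(.18)
    o=robot.observe(); print('lifted',o['gripper_width'],o['time'])
    if o['gripper_width']<.15: return False
    t=TR+slot*np.array([np.cos(ta),np.sin(ta)]); q=down_near(np.pi/2+ta)
    robot.goto((*t,.12),q); w_=robot.observe()['gripper_width']; robot.move_l((*t,.009),.12); print('w',w_)
    robot.gripper_to(.6); up(.15); return True
E
python3 - <<'E'
from h import *
c,p,P=look('l1'); S=stones(P)
for s in S: print(s)
s=[s for s in S if s[0]=='board'][0]; pick_stone(s,-.045)
c,p,P=look('l2')
for s in stones(P): print(s)
print(robot.observe()['time'])
E
```

```text
('board', array([ 0.60208535, -0.05880719]), np.float64(1.2457644399695598), 0.055, np.int32(397))
('board', array([ 0.5896523 , -0.14592178]), np.float64(1.4250118260887055), 0.055, np.int32(396))
('bench', array([ 0.430911  , -0.00362386]), np.float64(1.7412124377127443), 0, np.int32(253))
grip 0.28545462232368707 79.22479033470154
lifted 0.2827788828301444 12.1667
w 0.28584644017115346
('board', array([ 0.58989155, -0.14607483]), np.float64(1.4299108440719608), 0.055, np.int32(398))
('tray', array([ 0.41263512, -0.34229651]), np.float64(1.5653676060708246), 0.005, np.int32(260))
('bench', array([ 0.43082184, -0.00347003]), np.float64(1.7087248018909766), 0, np.int32(257))
17.5
```

Run:
```python
from h import *
c,p,P=look('l2'); 
s=[s for s in stones(P) if s[0]=='board'][0]; pick_stone(s,0)
c,p,P=look('l3'); S=stones(P)
for s in S: print(s)
s=[s for s in S if s[0]!='tray'][0]; pick_stone(s,.045)
c,p,P=look('l4')
for s in stones(P): print(s)
print(robot.observe()['time'])
```

```text
grip 0.2859977927990139 79.32737231254578
lifted 0.2812194738934761 21.375
w 0.28226709063328037
('tray', array([ 0.45745584, -0.34413627]), np.float64(1.5235763501389197), 0.005, np.int32(274))
('tray', array([ 0.41211763, -0.34237212]), np.float64(1.5167179113836387), 0.005, np.int32(263))
('bench', array([ 0.43095735, -0.00355894]), np.float64(1.7379516965635649), 0, np.int32(256))
grip 0.28408327114470167 78.81723403930664
lifted 0.283151765229004 30.15
w 0.28618306463842863
('tray', array([ 0.50215638, -0.34555352]), np.float64(1.5669473932294595), 0.005, np.int32(296))
('tray', array([ 0.45778155, -0.34369355]), np.float64(1.5700782054069566), 0.005, np.int32(271))
('tray', array([ 0.41226429, -0.34214148]), np.float64(1.6033140001609278), 0.005, np.int32(262))
35.4833
```

View pics/l4.png

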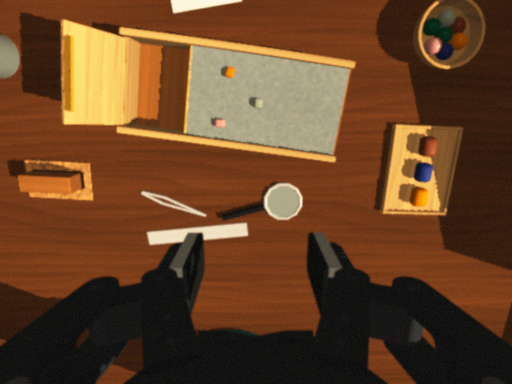

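All three stones are in the tray (image right, (428,145), (424,172), (420,198)). Three chips remain at (230,72), (258,103) and (219,122). Scraper next.

```bash
cat >> h.py <<'E'
SW=down(yaw); SZ=.013
def lane(x,y0=-.205,y1=.006,h=.0015):
    z=.055+SZ+h
    robot.goto((*w(x,y0),z+.09),SW); robot.move_l((*w(x,y0),z),.1); robot.wait(.3)
    robot.move_l((*w(x,y1),z),.08); robot.wait(.4)
    o=robot.observe(); print('lane end',o['gripper_width'],o['ft_force'].round(1),o['time'])
    robot.move_l((*w(x,y1),z+.03),.1); robot.move_l((*w(x,-.08),z+.07),.2)
def look2(f):
    robot.goto((0.50,-0.05,0.40),SW); robot.wait(.2)
    c=robot.camera_params('wrist'); p,d=save('wrist',f); return c,p,cloud(c,d)
def chips(P):
    z=P[...,2]; S=st(P); m=(abs(S[...,0])<.064)&(S[...,1]<.0)&(S[...,1]>-.24)&(z>.0585)&(z<.08)
    n,l,s,ce=cv2.connectedComponentsWithStats(m.astype(np.uint8))
    return [(st(P[l==i]).mean(0).round(3),s[i,4]) for i in range(1,n) if s[i,4]>12]
E
python3 - <<'E'
from h import *
c,p,P=look('l5'); print(chips(P))
z=P[...,2]; m=(z>.035)&(z<.06)&(P[...,1]>.24)&(P[...,1]<.37)&(P[...,0]<.5)
(cx,cy),d,g=cv2.minAreaRect(P[m][:,:2].astype(np.float32)); print(cx,cy,d,g)
g=np.radians(g if d[0]<d[1] else g-90); print(g)
cx,cy=(np.array([cx,cy])+[.4434,.306])/2
q=down_near(g,0); robot.gripper_to(.8,110)
robot.goto((cx,cy,.15),q); robot.move_l((cx,cy,.005+SZ),.12); robot.gripper_to(0.,110); robot.wait(.2)
o=robot.observe(); print(o['gripper_width'],o['gripper_force'],o['tool_pos'],o['eef_rot'])
np.save('pick.npy',np.r_[o['tool_pos'],q])
up(.22); o=robot.observe(); print(o['gripper_width'],o['time'])
robot.goto((*w(.015,-.205),.22),SW)
lane(.015)
print(robot.observe()['gripper_width'])
c,p,P=look2('l6'); print(chips(P)); print(robot.observe()['time'])
E
```

```text
[(array([ 0.063, -0.006]), np.int32(13)), (array([ 0.064, -0.094]), np.int32(43)), (array([ 0.064, -0.157]), np.int32(56)), (array([ 0.064, -0.205]), np.int32(17)), (array([ 0.033, -0.063]), np.int32(86)), (array([-0.005, -0.11 ]), np.int32(80)), (array([-0.041, -0.057]), np.int32(77))]
0.44338569045066833 0.30426836013793945 (0.09177061915397644, 0.031118646264076233) 87.1456069946289
-0.049818556089621775
0.33664499537121517 108.66993427276611 [0.44384578 0.30535748 0.01883147] [7.24483147e-01 6.89292241e-01 5.83702582e-04 1.89408263e-04]
0.3334933864287022 40.95
lane end 0.3359154681173507 [-0.9  0.1 -2. ] 47.8333
0.3348450296819324
[(array([-0.043, -0.051]), np.int32(17))]
50.2333
```

View pics/l6.png

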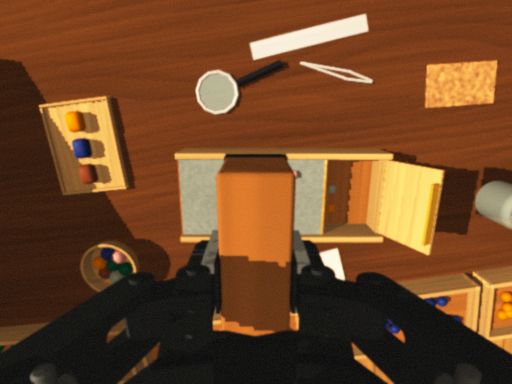

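Two chips are in the box, at (331,188) and (331,208). The scraper is held straight. Now the second lane.

Run:
```python
from h import *
lane(-.017)
robot.goto((0.48,0.12,0.38),SW); robot.wait(.2)
c=robot.camera_params('wrist'); p,d=save('wrist','l7'); P=cloud(c,d); print(chips(P)); print(robot.observe()['time'],robot.observe()['gripper_width'])
```

```text
lane end 0.3343949066064946 [ 0.7 -0.1 -0.6] 55.7917
[(array([ 0.063, -0.135]), np.int32(206))]
58.2417 0.33439690875746636
```

View pics/l7.png

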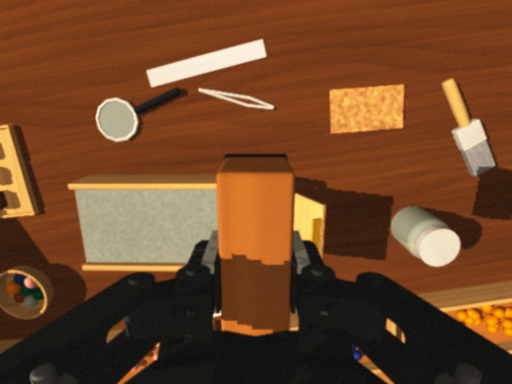

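The board is clear up to (215,220), with the rim area hidden behind the scraper. I'll put the scraper back and check the box.

Run:
```python
from h import *
k=np.load('pick.npy'); q=k[3:]; xy=(.4415,.3075)
robot.goto((*xy,.2),q); robot.move_l((*xy,.06),.12); print(robot.observe()['gripper_width'])
robot.move_l((*xy,k[2]+.0005),.05); robot.wait(.2); print(robot.observe()['ft_force'])
robot.gripper_to(.8); up(.22)
c,p,P=look('l8'); print(chips(P)); print([s[:2] for s in stones(P)])
S=st(P); z=P[...,2]
m=(abs(S[...,0])<.06)&(S[...,1]>.002)&(S[...,1]<.09)&(z>.0)&(z<.05); print('box z',np.percentile(z[m],[5,50,95]))
m=(z>.03)&(z<.06)&(P[...,1]>.24)&(P[...,1]<.37)&(P[...,0]<.5)
print(cv2.minAreaRect(P[m][:,:2].astype(np.float32)), np.percentile(z[m],95))
# lid top edge
m=(abs(S[...,0])<.07)&(S[...,1]>.095)&(S[...,1]<.16)&(z>.06)&(z<.17)
L=S[m]; Z=z[m]; t=Z>np.percentile(Z,92); print('lid',L[t].mean(0),Z[t].mean(),Z.max()); 
f=cv2.fitLine(np.c_[L[:,1],Z].astype(np.float32),cv2.DIST_HUBER,0,.01,.01).ravel(); print(f, np.pi-np.arctan2(abs(f[1]),abs(f[0])))
print(robot.observe()['time'])
```

```text
0.33410408908815625
[ 0.43200497 -1.0781817  -1.3123899 ]
[(array([ 0.063, -0.006]), np.int32(15)), (array([ 0.064, -0.104]), np.int32(17)), (array([ 0.064, -0.156]), np.int32(59)), (array([ 0.064, -0.208]), np.int32(18))]
[('tray', array([ 0.50268823, -0.34536469])), ('tray', array([ 0.45799062, -0.34387371])), ('tray', array([ 0.41127947, -0.34220704]))]
box z [0.00177541 0.00340475 0.00913161]
((0.44106587767601013, 0.3063342571258545), (0.0915399119257927, 0.03162042051553726), 86.28614807128906) 0.05057734097427101
lid [-0.00043344  0.12605178] 0.14233356904966693 0.14551200574483109
[0.4403193  0.8978413  0.12148362 0.10818131] 2.0267506
65.7167
```

View pics/l8.png

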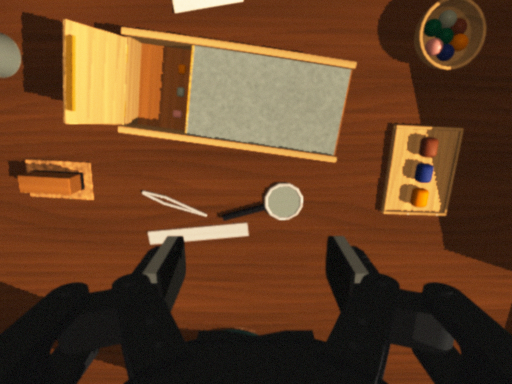

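All three chips are in the box, at (181,69), (180,91) and (178,114). The scraper is on its pad at (50,182) and the stones are in the tray. Now the lid.

Run:
```python
from h import *
q=down(yaw-np.pi/2); t=.006
robot.gripper_to(0.,40)
robot.goto((*w(0,.180),.23),q); robot.move_l((*w(0,.180),.11),.12)
f0=robot.observe()['ft_force']
def go(y,z,r=.06):
    robot.move_l((*w(0,y),z),r); f=robot.observe()['ft_force']-f0; F=np.linalg.norm(f); print(round(y,3),round(z,3),f.round(1)); return F
for y in (.15,.13,.115):
    if go(y,.11)>40: raise SystemExit
for th in np.radians(np.arange(80,-1,-10)):
    r=.057+(.016)*(1-th/np.pi*2)
    if go(.098-r*np.cos(th)+t*np.sin(th)+.011,.053+r*np.sin(th)+t*np.cos(th))>40: raise SystemExit
print(robot.observe()['time'],robot.observe()['tool_pos'])
```

```text
0.15 0.11 [ 0.5  0.2 -0.3]
0.13 0.11 [0.4 0.6 0.2]
0.115 0.11 [ 0.5 -0.1  0.6]
0.105 0.112 [-0.7  1.4 -0.4]
0.094 0.112 [-0.5 -0.5 -0. ]
0.083 0.11 [-1.2  0.9 -0.1]
0.072 0.106 [-0.   0.5 -0.5]
0.062 0.1 [ 0.1  0.7 -0.8]
0.053 0.092 [0.3 0.7 0.8]
0.046 0.082 [-0.4  1.1 -0.7]
0.04 0.071 [ 0.3  0.4 -1.2]
0.036 0.059 [ 0.1  1.1 -0.6]
73.475 [0.5962142  0.08937364 0.05838377]
```

Run:
```python
from h import *
p=robot.observe()['tool_pos']; f0=robot.observe()['ft_force'][2]; z=.059
while z>.0515:
    z-=.0015; robot.move_l((*w(0,.036),z),.03); robot.wait(.1); f=robot.observe()['ft_force'][2]-f0; print(round(z,4),f.round(1))
    if f>10: break
robot.wait(.3); up(.2)
c,p,P=look('l9'); S=st(P); z=P[...,2]
m=(abs(S[...,0])<.055)&(S[...,1]>.008)&(S[...,1]<.092); A=np.c_[S[m],np.ones(m.sum())]
print('lid plane',np.linalg.lstsq(A,z[m],rcond=None)[0]); print([s[:2] for s in stones(P)],robot.observe()['time'])
```

```text
0.0575 0.3
0.056 0.3
0.0545 13.1
lid plane [-0.00082515  0.01539098  0.05429837]
[('tray', array([ 0.50269961, -0.34531495])), ('tray', array([ 0.45756927, -0.34369582])), ('tray', array([ 0.41165119, -0.34200272]))] 77.025
```

View pics/l9.png

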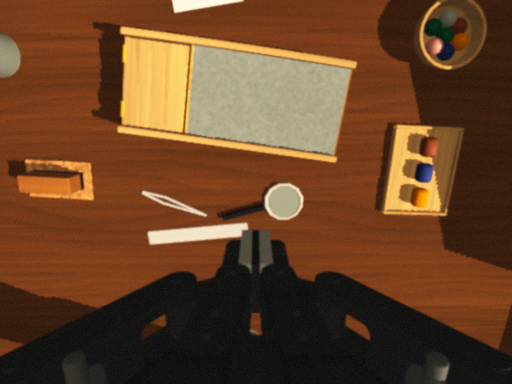

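The lid is shut flush between the fences, level to 0.015 rad. The stones are in the tray, the scraper is on its pad and the board is clear.

```bash
python3 -c "
from h import *
print(robot.close_job())"
```

```text
the job is handed in; nothing more can be done
None
```

The job is handed in, with no verdict returned: three stones are in the tray, all three chips were swept into the box, the scraper is on its pad and the lid is shut, at about 77 s on the robot's clock.

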